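# Change over the push-latch bench stops

## Robot

A 6-joint arm with a two-finger parallel gripper is mounted at the origin on the work surface. World frame = base frame: x ahead of the robot, y to its left, z up, the work surface at z = 0. Lengths are in m, angles in rad, forces in N, time in s.
With the tool pointing down it reaches from about 0.225 to 0.875 m from the base axis. Payload 3.4 kg.
Tool frame: the origin (TCP) lies between the finger pads; the fingertips stand 17 mm ahead of it and the grasp point (between the pads) lies 2 mm behind it; x points along the fingers, z is the direction in which the jaws open and shut, and the axes are right-handed (so a half turn about x gives the same grasp; the last joint's range is limited). The gripper opens to 85 mm and grips with 20 to 120 N. Pads are 22 mm wide; open, the fingers measure 114 mm over their backs; the gripper's body (76 mm by 85 mm) begins 54 mm behind the grasp point. The pads swing forward as they close: fully open they stand 13 mm farther back than shut.
Start: joints at [1.029, 0.276, 1.505, -0, 1.361, -0.121], TCP at [0.235, 0.525, 0.248] pointing down, gripper open.
Joint ranges: [-2.89, 2.89], [-0.75, 2.08], [0.22, 2.7], [-1.18, 4.32], [0.11, 2.71], [-2.7, 2.7]. Speed limits (rad/s): [2.57, 2.57, 3.14, 3.14, 3.14, 3.14].

## Interface

Orientations are given as a rotation vector (axis times angle).
In Python, from cell import arm, capture, camera_model, job gives the robot as it stands.
- The arm moves only by the tool play_rows, never from a script. Its argument "steps" is one flat list of numbers, 7 for each row, row after row: the shift along the tool's x, y, z in cm, then the turn, a rotation vector about the tool's x, y, z in rad, then the finger opening in cm, from 0 to 8.54. A call has 1 to 20 rows; each row shifts and turns the commanded pose from where the row before left it, along the tool's axes as they then stand; what a row does not reach is not made up. A row lasts 1/8 s, in which the tool goes at most 62.5 mm and 10.7 degrees, less where a joint would pass 70% of its speed; a pose out of reach is approached as far as the arm can. A call is refused whole if a number of a shift passes 6.25 or a number of a turn 0.188, either way. A call with a gripper value outside its range is refused whole. The fingers move at their own pace and stop on an object; "force" is the grip in N (left out, the last holds). Time passes only in rows, so rows that do not move let the fingers close. It gives the time, the measured TCP pose, the force and the opening at its end, in the units of the state.
- arm.sense(): the state, without advancing time (a new reading comes with each control period).
- capture(name): name is "side" or "top" or "wrist"; returns (picture, depth): 384x512x3 uint8, red, green, blue; 384x512 float32, m along the optical axis (not along the pixel's ray), 0 where there is no reading.
- camera_model(name): a dict with "camera_matrix" (3x3 intrinsics, pixels), "k1" (the pictures are not rectified: a ray, as slopes to the right and down, at radius r is drawn at 1 + k1 r^2 times it, then the intrinsics apply), "R" (3x3) and "t" (3): a world point X has camera coordinates R X + t; the wrist camera has in their place "hand_eye" (4x4, takes a point from camera to tool coordinates, whose origin is the TCP and whose axes are the tool frame's). Camera axes: x right, y down, z forward; pixel columns grow to the right and rows downward; lengths in m; the calibration is good to about 2 mm. A picture is of the moment at which its call begins: read the wrist's pose just before it. camera_model takes no time and is no camera call.
- job.job_done(): hands the job in, once; it reports no verdict.
The state is a dict: "time": time; "joint_pos": joint angles; "qvel": joint speeds; "tau": joint torques, N m; "tool_pos": TCP position; "orientation": TCP orientation; "contact_force": force on the tool from outside, world axes, zero at the start; "torque": the same for the moment, N m; "finger_gap": finger opening in m.
Only numpy, scipy, OpenCV 4.12 (cv2) and the standard library are available. Lean on these libraries where they do the work, as an engineer would, in place of code of your own. Each camera call takes 0.05 s, during which the arm holds its last target.

## Task

The next board needs the wide stop to butt against, so change over the bench stops on the wooden rail: press the raised round stop down so that it latches and stays down, and press the wide stop so that it pops fully up and stays up. Leave the square stop latched down as it is.

Things in the scene. Friction and masses are not known exactly. Their poses are not given: they have to be found in the camera images.
- rail: Wooden rail, 90 x 460 x 60 mm high, bolted to the bench; origin under its centre, y along it, z up. In its top three plain aluminium stops stand in line 140 mm apart, in any order, sliding straight up and down, all with the same sprung push latch: each full press and release flips it, raised to latched down or latched to raised. Lift 40 mm clear after a press so that a stop can rise.
- round_top (a point): Centre of the top face of the round stop, 38 mm in diameter; starts raised. z up. In every stop the top face is 102 mm above the bench when raised, 83 mm latched down, 72 mm pressed fully in (hard end). The latch flips once the top is down to 75 mm or lower; above 79 mm it never flips. The spring pushes back with 2 N raised, 3 N latched, 4 N fully in.
- wide_top (a point): Centre of the top face of the wide stop, a bar 80 mm along the rail (its y) by 26 mm across (its x), z up. Starts latched down. Same latch, heights and forces as the round stop.
- square_top (a point): Centre of the top face of the square stop, 34 x 34 mm, z up. Starts latched down and is to stay so: do not press it. Same latch, heights and forces as the round stop.

How it is judged:
At the end, for the whole second after the job is handed in: The wide stop stands popped up (its top above 96 mm over the bench), and the round stop and the square stop are latched down (their tops between 76 and 90 mm), each staying there on its own (height (world z) of wide_top above 0.096 m and height (world z) of round_top between 0.076 and 0.09 m and height (world z) of square_top between 0.076 and 0.09 m); the robot touches nothing.
It fails at once if the square stop is pressed in (its top below 77 mm) (height (world z) of square_top below 0.077 m).
It fails at once if the square stop pops up (height (world z) of square_top above 0.092 m).
It also fails if it takes over 48 s, if anything falls off the work surface, if the arm or the gripper's body presses on something with over 40 N, if the wrist force passes 120 N, or if a joint passes its speed limit or range.

## Working session

There is one attempt and no reset: what is moved stays moved. The work goes in short steps, Python scripts to look and compute and a tool call to move; the robot and the scene stay as the last step left them, time stands still between calls to the robot, and variables do not carry over. Pictures are saved under pics/ and viewed, and the job is handed in when it is done.

Besides the shell and the picture viewer there is one more tool, called after ">>>" as name(argument=value, ...) on one line, values as JSON. play_rows: Moves the arm, as the interface text tells. Its arguments: {"type":"object","properties":{"steps":{"type":"array"},"force":{"type":"number"}},"required":["steps"]}

```bash
mkdir -p pics
cat > look.py <<'E'
import sys,cv2,numpy as np
from cell import arm,capture,camera_model
s=arm.sense();print({k:np.round(v,4).tolist() for k,v in s.items() if k in('time','tool_pos','orientation','contact_force','finger_gap')})
for n in sys.argv[2:]:
    p,d=capture(n)
    cv2.imwrite(f'pics/{n}_{sys.argv[1]}.png',p[:,:,::-1]);np.save(f'{n}_{sys.argv[1]}.npy',d)
E
python3 look.py a top side; python3 -c "
from cell import camera_model
for n in('top','side','wrist'):print(camera_model(n))"
```

```text
{'time': 0.0, 'tool_pos': [0.2346, 0.5244, 0.2474], 'orientation': [-0.8948, 1.3811, 0.8935], 'contact_force': [0.2038, 0.5433, 0.7722], 'finger_gap': 0.0856}
{'camera_matrix': array([[438.90857107,   0.        , 262.43306758],
       [  0.        , 438.90857107, 191.86340488],
       [  0.        ,   0.        ,   1.        ]]), 'k1': -0.14396510180676392, 'R': array([[-0.00506244, -0.99991912,  0.01166731],
       [-0.99256739,  0.00360586, -0.12164284],
       [ 0.12159093, -0.0121964 , -0.99250536]]), 't': array([0.02699766, 0.5663707 , 0.66764473])}
{'camera_matrix': array([[391.67016017,   0.        , 257.53088155],
       [  0.        , 391.67016017, 195.93787761],
       [  0.        ,   0.        ,   1.        ]]), 'k1': -0.058462399224537186, 'R': array([[-0.85011932, -0.5260557 , -0.02371802],
       [-0.29935539,  0.51983941, -0.80009583],
       [ 0.43322454, -0.6730768 , -0.59940314]]), 't': array([0.49183946, 0.23181939, 0.54025649])}
{'camera_matrix': array([[324.26584029,   0.        , 253.56453287],
       [  0.        , 324.26584029, 190.33482585],
       [  0.        ,   0.        ,   1.        ]]), 'k1': -0.040498492448027966, 'hand_eye': array([[ 4.01408989e-04, -3.23282883e-01,  9.46302286e-01,
        -1.24855642e-01],
       [-8.37886853e-04, -9.46302139e-01, -3.23282478e-01,
         8.23908317e-02],
       [ 9.99999568e-01, -6.63125751e-04, -6.50728662e-04,
        -3.58143454e-04],
       [ 0.00000000e+00,  0.00000000e+00,  0.00000000e+00,
         1.00000000e+00]])}
```

View pics/top_a.png

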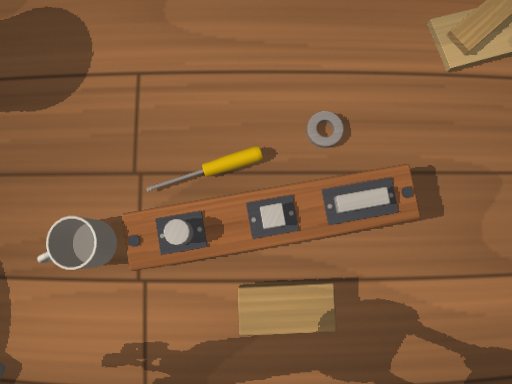

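View pics/side_a.png

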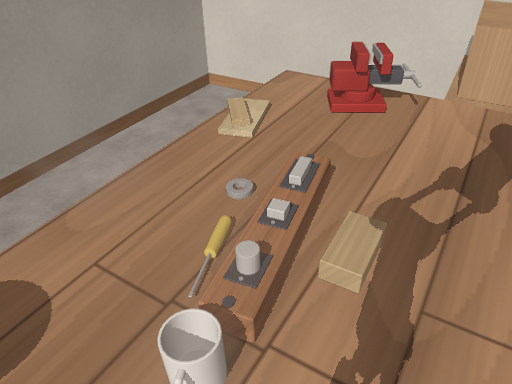

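Top view: round stop at about (177,232), raised; square at (273,216); wide at (362,200); a mug beyond the rail's left end at (83,243). Next I'll measure them.

```bash
cat > h.py <<'E'
import cv2,numpy as np
from cell import camera_model
from scipy.spatial.transform import Rotation as Ro
def ray(n,px):
    m=camera_model(n);K=m['camera_matrix']
    u=cv2.undistortPoints(np.array([[px]],float),K,np.array([m['k1'],0,0,0.]))[0,0]
    return m,np.array([u[0],u[1],1])
def at_z(n,px,z):
    m,r=ray(n,px);R,t=m['R'],m['t'];c=-R.T@t;d=R.T@r
    return c+d*(z-c[2])/d[2]
def at_d(n,px,D):
    m,r=ray(n,px);return m['R'].T@(r*D-m['t'])
E
python3 - <<'E'
from h import *
d=np.load('top_a.npy');im=cv2.imread('pics/top_a.png')
hsv=cv2.cvtColor(im,cv2.COLOR_BGR2HSV)
mask=((hsv[...,1]<60)&(hsv[...,2]>120)).astype(np.uint8)
n,l,st,c=cv2.connectedComponentsWithStats(mask)
for i in range(1,n):
    if st[i,4]>150:
        D=np.median(d[l==i]);print(c[i].round(1),st[i],at_d('top',c[i],D).round(4))
        pts=np.argwhere(l==i)[:,::-1].astype(np.float32);print(cv2.minAreaRect(pts))
for nm,px,z in(('round',(177,232),.102),('sq',(273,216),.083),('wide',(362,200),.083),('h1',(135,241),.06),('h2',(407,192),.06)):
    print(nm,at_z('top',px,z).round(4),at_d('top',px,d[px[1],px[0]]).round(4))
for px in((83,222),(60,222),(115,243)):print('mug',at_d('top',px,d[px[1],px[0]]).round(3))
from cell import arm
print(Ro.from_rotvec(arm.sense()['orientation']).as_matrix().round(3))
S=np.load('side_a.npy')
for px in((247,247),(278,207),(303,169)):print('side',at_d('side',px,S[px[1],px[0]]).round(4))
for px in ((190,318),(175,325)):print('sidemug',at_d('side',px,S[px[1],px[0]]).round(4))
E
```

```text
[324.5 128.2] [307 111  36  35 739] [ 0.6761 -0.0806  0.0172]
((324.5, 128.0), (34.0, 35.0), 90.0)
[174.2 179.6] [147 170  56  21 163] [0.5895 0.17   0.0167]
((174.30975341796875, 179.45046997070312), (3.3801424503326416, 58.516448974609375), 70.90650939941406)
[361.4 199.3] [334 187  56  26 912] [ 0.5487 -0.123   0.0844]
((361.4403381347656, 199.177734375), (17.043556213378906, 53.89842224121094), 79.50852966308594)
[272.  215.3] [260 203  25  26 507] [0.5254 0.0112 0.0844]
((272.0540466308594, 215.32431030273438), (22.68705940246582, 22.35826301574707), 80.53767395019531)
[ 75.9 243.7] [  37  216   60   54 1111] [0.4833 0.3372 0.0089]
((69.26606750488281, 241.9022979736328), (54.38707733154297, 54.10026168823242), 14.534454345703125)
[175.5 231.5] [160 219  29  26 537] [0.5012 0.1503 0.1032]
((175.8076934814453, 231.5384521484375), (25.23885726928711, 25.51620864868164), 33.690067291259766)
round [0.5006 0.1482 0.102 ] [0.5006 0.1483 0.1018]
sq [0.5245 0.0097 0.083 ] [0.5244 0.0097 0.0844]
wide [ 0.5477 -0.1242  0.083 ] [ 0.5476 -0.1241  0.0834]
h1 [0.488  0.2211 0.06  ] [0.488  0.2201 0.0634]
h2 [ 0.5623 -0.2025  0.06  ] [ 0.5617 -0.2006  0.0653]
mug [0.519 0.318 0.028]
mug [0.515 0.328 0.093]
mug [0.485 0.269 0.011]
[[-0.001 -0.913  0.408]
 [-0.001  0.408  0.913]
 [-1.     0.    -0.002]]
side [0.5024 0.1491 0.1013]
side [0.5208 0.0197 0.0828]
side [ 0.5377 -0.1146  0.083 ]
sidemug [0.5065 0.2844 0.0811]
sidemug [0.5187 0.3017 0.0775]
```

Measured tops: round about (0.501, 0.149), square (0.525, 0.011) and wide (0.548, -0.1235). I'll align the closed jaws with the rail and move above the round stop.

>>> play_rows(steps=[0, 0, 0, -0.118, 0, 0, 0, 0, 0, 0, -0.118, 0, 0, 0, 0, 0, 0, -0.118, 0, 0, 0, 0, 0, 0, -0.118, 0, 0, 0, 0, 0, 0, -0.118, 0, 0, 0, 0, -1.98, -4.15, 0, 0, 0, 0, 0, -1.98, -4.15, 0, 0, 0, 0, 0, -1.98, -4.15, 0, 0, 0, 0, 0, -1.98, -4.15, 0, 0, 0, 0, 0, -1.98, -4.15, 0, 0, 0, 0, 0, -1.98, -4.15, 0, 0, 0, 0, 0, -1.98, -4.15, 0, 0, 0, 0, 0, -1.98, -4.15, 0, 0, 0, 0, 0, -1.98, -4.15, 0, 0, 0, 0, 0, -1.98, -4.15, 0, 0, 0, 0, 0, 0, 0, 0, 0, 0, 0, 0, 0, 0, 0, 0, 0, 0])

```text
time: 2.22
tool_pos: [0.4993, 0.1493, 0.2478]
orientation: [-1.331, 1.125, 1.334]
contact_force: [-0.4, -0.3, -0.1]
finger_gap: -0.0
```

```bash
python3 look.py b wrist side
python3 - <<'E'
from h import *
from cell import arm
s=arm.sense();R=Ro.from_rotvec(s['orientation']).as_matrix();print(R.round(3))
d=(R.T@(np.array([.501,.149,.119])-s['tool_pos'])*100).round(2);print(d)
E
```

```text
{'time': 2.225, 'tool_pos': [0.4993, 0.1493, 0.2478], 'orientation': [-1.3309, 1.1254, 1.334], 'contact_force': [-0.3823, -0.3461, -0.1476], 'finger_gap': -0.0}
[[-0.001 -0.986 -0.169]
 [ 0.    -0.169  0.986]
 [-1.     0.001  0.001]]
[12.91 -0.18 -0.14]
```

View pics/wrist_b.png

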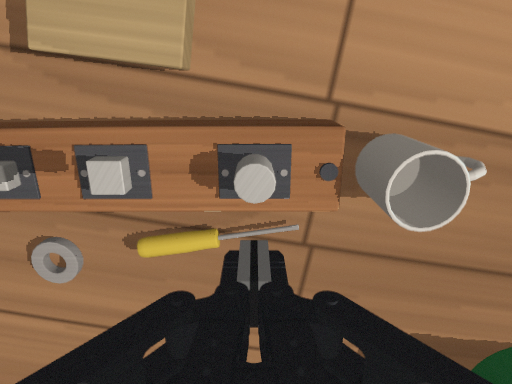

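View pics/side_b.png

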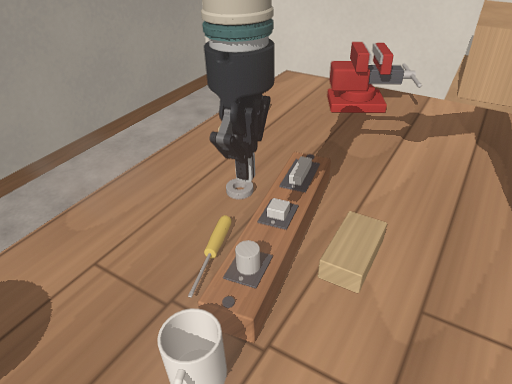

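The wrist view shows the aligned rail, the round top at (255,183) and the fingers in front of it. I'll cross-check the position with this camera.

Run:
```python
from h import *
from cell import arm
s=arm.sense();R=Ro.from_rotvec(s['orientation']).as_matrix()
m=camera_model('wrist');H=m['hand_eye'];d=np.load('wrist_b.npy')
for px,z in(((255,183),.102),((109,174),.083)):
    r=ray('wrist',px)[1]
    o=R@H[:3,3]+s['tool_pos'];v=R@H[:3,:3]@r;p=o+v*(z-o[2])/v[2]
    print(p.round(4), (o+v*d[px[1],px[0]]).round(4))
```

```text
[0.5018 0.1509 0.102 ] [0.5018 0.1509 0.102 ]
[0.522  0.0157 0.083 ] [0.5219 0.0158 0.0834]
```

>>> play_rows(steps=[4, -0.2, 0, 0, 0, 0, 0, 4, 0, 0, 0, 0, 0, 0, 4, 0, 0, 0, 0, 0, 0, 1, 0, 0, 0, 0, 0, 0, 0.5, 0, 0, 0, 0, 0, 0, 0.5, 0, 0, 0, 0, 0, 0, 0.5, 0, 0, 0, 0, 0, 0, 0.5, 0, 0, 0, 0, 0, 0, 0, 0, 0, 0, 0, 0, 0, 0, 0, 0, 0, 0, 0, 0])

```text
time: 3.58
tool_pos: [0.5017, 0.1494, 0.0983]
orientation: [-1.332, 1.125, 1.333]
contact_force: [0.1, -0.5, 2.5]
finger_gap: 0.0002
```

>>> play_rows(steps=[0.4, 0, 0, 0, 0, 0, 0, 0.2, 0, 0, 0, 0, 0, 0, 0.2, 0, 0, 0, 0, 0, 0, 0, 0, 0, 0, 0, 0, 0, 0, 0, 0, 0, 0, 0, 0])

```text
time: 4.2
tool_pos: [0.5019, 0.1495, 0.0903]
orientation: [-1.333, 1.124, 1.333]
contact_force: [0.3, -0.8, 2.7]
finger_gap: -0.0
```

>>> play_rows(steps=[0.1, 0, 0, 0, 0, 0, 0, 0, 0, 0, 0, 0, 0, 0, 0, 0, 0, 0, 0, 0, 0])

```text
time: 4.58
tool_pos: [0.502, 0.1495, 0.0893]
orientation: [-1.333, 1.124, 1.333]
contact_force: [0.1, 0.2, 2.7]
finger_gap: 0.0
```

>>> play_rows(steps=[0.08, 0, 0, 0, 0, 0, 0, 0, 0, 0, 0, 0, 0, 0, 0, 0, 0, 0, 0, 0, 0])

```text
time: 4.95
tool_pos: [0.5021, 0.1495, 0.0891]
orientation: [-1.333, 1.124, 1.332]
contact_force: [-0.5, 0.4, 7.3]
finger_gap: 0.0002
```

The force rise marks the hard end, at TCP z = 0.0891. Now I'll lift clear and look.

>>> play_rows(steps=[-0.5, 0, 0, 0, 0, 0, 0, -1, 0, 0, 0, 0, 0, 0, -2, 0, 0, 0, 0, 0, 0, -4, 0, 0, 0, 0, 0, 0, -4, 0, 0, 0, 0, 0, 0, 0, 0, 0, 0, 0, 0, 0, 0, 0, 0, 0, 0, 0, 0])

```text
time: 5.82
tool_pos: [0.5012, 0.1494, 0.203]
orientation: [-1.332, 1.125, 1.334]
contact_force: [-0.4, -0.7, -0.6]
finger_gap: -0.0003
```

```bash
python3 look.py c side wrist
python3 - <<'E'
from h import *
from cell import arm
s=arm.sense();R=Ro.from_rotvec(s['orientation']).as_matrix();print(s['tool_pos'],R.round(3))
print((R.T@(np.array([.547,-.1225,.2])-s['tool_pos'])*100).round(2))
S=np.load('side_c.npy')
for px in((247,247),(247,252),(247,256),(278,207),(303,169)):print('side',at_d('side',px,S[px[1],px[0]]).round(4))
E
```

```text
{'time': 5.825, 'tool_pos': [0.5012, 0.1494, 0.203], 'orientation': [-1.3322, 1.1253, 1.3337], 'contact_force': [-0.3831, -0.7371, -0.6041], 'finger_gap': -0.0003}
[0.50083588 0.14930459 0.20215877] [[-0.003 -0.986 -0.168]
 [-0.    -0.168  0.986]
 [-1.     0.003  0.   ]]
[  0.21   0.03 -27.57]
side [0.5267 0.1146 0.0603]
side [0.5071 0.1431 0.0831]
side [0.503  0.1495 0.0818]
side [0.5205 0.0203 0.0834]
side [ 0.5374 -0.1139  0.0835]
```

View pics/side_c.png

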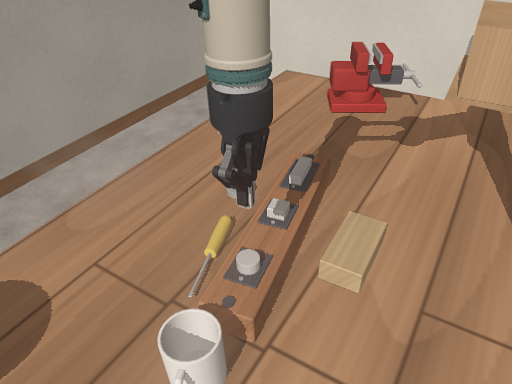

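The round stop now sits latched at about 83 mm (side pixel 247,256). Next is the wide stop.

>>> play_rows(steps=[0, 0, -4.59, 0, 0, 0, 0, 0, 0, -4.59, 0, 0, 0, 0, 0, 0, -4.59, 0, 0, 0, 0, 0, 0, -4.59, 0, 0, 0, 0, 0, 0, -4.59, 0, 0, 0, 0, 0, 0, -4.59, 0, 0, 0, 0, 0, 0, 0, 0, 0, 0, 0, 0, 0, 0, 0, 0, 0, 0])

```text
time: 6.92
tool_pos: [0.5475, -0.1214, 0.2022]
orientation: [-1.33, 1.125, 1.335]
contact_force: [0.4, 0.3, 0.4]
finger_gap: -0.0001
```

```bash
python3 look.py d wrist
python3 - <<'E'
from h import *
from cell import arm
s=arm.sense();R=Ro.from_rotvec(s['orientation']).as_matrix()
m=camera_model('wrist');H=m['hand_eye'];im=cv2.imread('pics/wrist_d.png')
hsv=cv2.cvtColor(im,cv2.COLOR_BGR2HSV)
mask=((hsv[...,1]<60)&(hsv[...,2]>110)).astype(np.uint8)
n,l,st,c=cv2.connectedComponentsWithStats(mask)
for i in range(1,n):
    if st[i,4]>300:
        r=ray('wrist',c[i])[1]
        o=R@H[:3,3]+s['tool_pos'];v=R@H[:3,:3]@r;p=o+v*(.083-o[2])/v[2]
        print(c[i],st[i],p.round(4),(R.T@(p-s['tool_pos'])*100).round(2))
E
```

```text
{'time': 6.925, 'tool_pos': [0.5475, -0.1214, 0.2022], 'orientation': [-1.3295, 1.1251, 1.3352], 'contact_force': [0.4463, 0.263, 0.3574], 'finger_gap': -0.0001}
[249.64430628 190.95876963] [ 200  171  100   36 3056] [ 0.5492 -0.1246  0.083 ] [11.95 -0.12 -0.41]
[420.28476421 190.30471584] [ 397  171   51   40 1654] [0.5256 0.0109 0.083 ] [11.98 -0.08 13.34]
```

View pics/wrist_d.png

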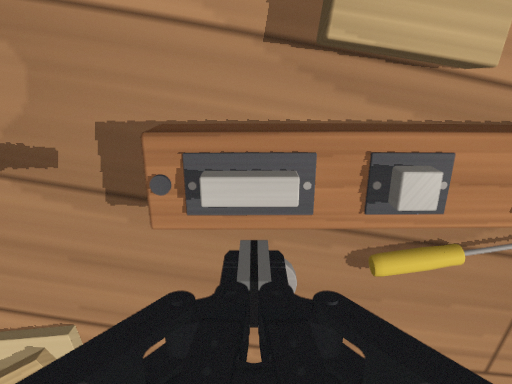

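The wrist view shows the wide bar centred at (250,191), about 3–4 mm along -z from the tool. I'll shift by that and press.

>>> play_rows(steps=[3, -0.1, -0.35, 0, 0, 0, 0, 3, 0, 0, 0, 0, 0, 0, 3, 0, 0, 0, 0, 0, 0, 1, 0, 0, 0, 0, 0, 0, 0.3, 0, 0, 0, 0, 0, 0, 0.3, 0, 0, 0, 0, 0, 0, 0.3, 0, 0, 0, 0, 0, 0, 0.3, 0, 0, 0, 0, 0, 0, 0, 0, 0, 0, 0, 0, 0, 0, 0, 0, 0, 0, 0, 0])

```text
time: 8.22
tool_pos: [0.5504, -0.1256, 0.0918]
orientation: [-1.334, 1.124, 1.332]
contact_force: [0.8, 0.8, 4.0]
finger_gap: 0.0001
```

>>> play_rows(steps=[0.2, 0, 0, 0, 0, 0, 0, 0, 0, 0, 0, 0, 0, 0, 0, 0, 0, 0, 0, 0, 0])

```text
time: 8.6
tool_pos: [0.5501, -0.1255, 0.0895]
orientation: [-1.333, 1.124, 1.332]
contact_force: [0.5, 0.7, 3.7]
finger_gap: 0.0
```

>>> play_rows(steps=[0.1, 0, 0, 0, 0, 0, 0, 0, 0, 0, 0, 0, 0, 0, 0, 0, 0, 0, 0, 0, 0])

```text
time: 8.98
tool_pos: [0.5501, -0.1256, 0.0891]
orientation: [-1.334, 1.124, 1.332]
contact_force: [0.2, -0.1, 6.6]
finger_gap: 0.0001
```

The wide stop reached its hard end, at the same TCP height as before. I'll lift clear.

>>> play_rows(steps=[-0.5, 0, 0, 0, 0, 0, 0, -1, 0, 0, 0, 0, 0, 0, -3, 0, 0, 0, 0, 0, 0, -4, 0, 0, 0, 0, 0, 0, -4, 0, 0, 0, 0, 0, 0, -4, -4, 0, 0, 0, 0, 0, 0, 0, 0, 0, 0, 0, 0, 0, 0, 0, 0, 0, 0, 0, 0, 0, 0, 0, 0, 0, 0])

```text
time: 10.1
tool_pos: [0.5875, -0.1182, 0.2517]
orientation: [-1.329, 1.126, 1.337]
contact_force: [0.2, -0.3, 0.5]
finger_gap: -0.0002
```

```bash
python3 look.py e side top wrist
python3 - <<'E'
from h import *
S=np.load('side_e.npy')
for px in((247,256),(278,207),(303,169),(301,164),(300,160)):print('side',at_d('side',px,S[px[1],px[0]]).round(4))
E
```

```text
{'time': 10.1, 'tool_pos': [0.5875, -0.1182, 0.2517], 'orientation': [-1.3293, 1.1263, 1.3365], 'contact_force': [0.1869, -0.3125, 0.5172], 'finger_gap': -0.0002}
side [0.5016 0.1515 0.0843]
side [0.5216 0.0183 0.0815]
side [ 0.5315 -0.101   0.0926]
side [ 0.5368 -0.1018  0.1024]
side [ 0.5458 -0.1154  0.1017]
```

View pics/side_e.png

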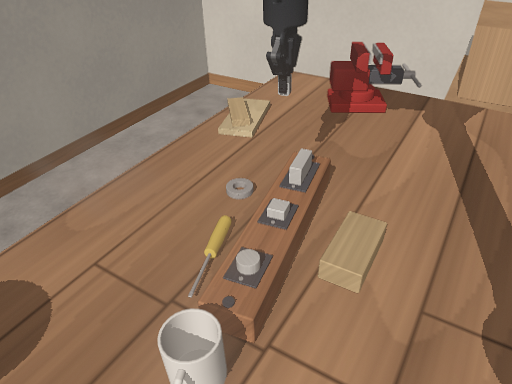

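View pics/wrist_e.png

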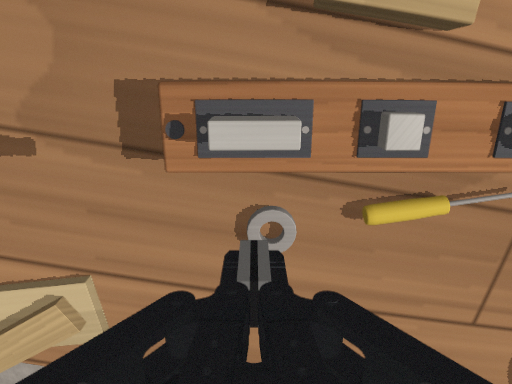

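The wide stop is up at about 102 mm (side pixel 300,160), the round stop is latched at about 84 mm (247,256), and the square stop is unchanged at about 82 mm (278,207). The arm is clear of everything.

```bash
python3 -c "
from cell import job;print(job.job_done())"
```

```text
the job is handed in; nothing more can be done
None
```

The changeover is done and handed in. I pressed the round stop to its hard end and released it so it latched, then did the same with the wide stop so it popped up. The square stop was not touched.

- **Final heights from the side camera's depth:** wide about 102 mm (raised), round about 84 mm (latched) and square about 82 mm (still latched).
- **Presses:** both reached the hard end at the same tool height (TCP z = 0.0891 m), with about 7 N at the wrist, far below the limits.
- **Hand-in:** at about 10 s of the 48 s, the gripper was some 150 mm clear of the stops and touching nothing.
- **Checks:** none failed. The cameras agreed to about 3 mm on the round stop and 2 mm on the wide stop. I picked some square-stop pixels by hand and they were up to about 9 mm off sideways, which did not matter because that stop was not pressed.

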